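Unload stuck sample tubes from the dry-block heater

ROBOT

A 6-joint arm with a two-finger parallel gripper is mounted at the origin on the work surface. World frame = base frame: x ahead of the robot, y to its left, z up, the work surface at z = 0. Lengths are in m, angles in rad, forces in N, time in s.
With the tool pointing down it reaches from about 0.25 to 0.775 m from the base axis. Payload 4 kg.
Tool frame: the origin (TCP) lies midway between the tips of the shut fingers; the grasp point (between the pads) lies 19 mm behind it; z points along the fingers, y is the line along which they close (so a half turn about z gives the same grasp; the last joint's range is limited). The gripper opens to 94 mm and grips with 3 to 60 N. Pads are 16 mm wide; open, the fingers measure 119 mm over their backs; the gripper's body (75 mm by 177 mm) begins 78 mm behind the grasp point.
Start: joints at [1.161, 0.087, 1.371, -0, 1.684, -0.103], TCP at [0.166, 0.524, 0.206] pointing down, gripper open.
Joint ranges: [-3.1, 3.1], [-0.76, 2.03], [0.27, 2.55], [-1.08, 4.22], [0.17, 2.65], [-2.57, 2.57]. Speed limits (rad/s): [2.79, 2.79, 3.14, 3.14, 3.14, 3.14].

INTERFACE

Orientations are given as a rotation vector (axis times angle).
In Python, from bench import env gives the robot as it stands.
- The arm moves only by the tool carry_out, never from a script. Its argument "increments" is a list of rows, each a list of 7 numbers: the shift along the tool's x, y, z in m, then the turn, a rotation vector about the tool's x, y, z in degrees, then the opening, from 0 (shut) to 1 (fully open). A call has 1 to 20 rows; each row shifts and turns the commanded pose from where the row before left it, along the tool's axes as they then stand; what a row does not reach is not made up. A row lasts 1/8 s, in which the tool goes at most 62.5 mm and 10.7 degrees, less where a joint would pass 70% of its speed; a pose out of reach is approached as far as the arm can. A call is refused whole if a number of a shift passes 0.0625 or a number of a turn 10.7, either way. A call with a gripper value outside its range is refused whole. The fingers move at their own pace and stop on an object; "force" is the grip in N (left out, the last holds). Time passes only in rows, so rows that do not move let the fingers close. It gives the time, the measured TCP pose, the force, the opening and the grip force at its end, in the units of the state.
- env.read_state(): the state, without advancing time (a new reading comes with each control period).
- env.grab_frame(name): name is "scene" or "top" or "wrist"; returns the picture (420x560x3 uint8, red, green, blue); there is no depth.
- env.get_calibration(name): a dict with "mtx" (3x3 intrinsics, pixels), "R" (3x3) and "t" (3): a world point X has camera coordinates R X + t. Camera axes: x right, y down, z forward; pixel columns grow to the right and rows downward; lengths in m; the calibration is good to about 2 mm. A picture is of the moment at which its call begins: read the wrist's pose just before it. get_calibration takes no time and is no camera call; for the wrist camera it gives the pose at the moment of the call.
- env.finish_job(): hands the job in; it is judged then, once.
The state is a dict: "t": time; "qpos": joint angles; "qvel": joint speeds; "joint_torque": joint torques, N m; "ee_pos": TCP position; "tcp_rot": TCP orientation; "contact_force": force on the tool from outside, world axes, zero at the start; "wrist_torque": the same for the moment, N m; "opening": opening from 0.0 (shut) to 1.0 (fully open); "grasp_force": force on a finger pad.
Only numpy, scipy, OpenCV 4.12 (cv2) and the standard library are available. Lean on these libraries where they do the work, as an engineer would, in place of code of your own. Each camera call takes 0.05 s, during which the arm holds its last target. There are 200 camera calls.

TASK

Take the tube carrier off the pegs of the drying rack and stand it on the middle of the black mat. Then unload the heater: its sample tubes have seized in their bores, so rock each one along the row, one way and the other, until it is free before drawing it out, and stand every tube, foot down, in a cell of its own in the carrier, which stays on the middle of the mat. Leave the other things on the bench where they are.

Things in the scene. Friction and masses are not known exactly. Their poses are not given: they have to be found in the camera images.
- heater: dry-block heater, fixed: aluminium block, 112 mm along its x, 276 along its y, top 82 mm above the bench; white control housing 58 mm high on its -x side. Four bores in a row along its y at x = 0, y = -96, -32, +32, +96 mm, floors 30 mm above the bench. Close fit (1 mm) for a tube's foot at the bottom, wider above. Origin: centre of the underside; z up.
- block_top (a point): centre of the block's top face. At each bore's mouth two white jaws, on the -y and +y side of the tube, reach 3 mm over its bead and have seized. A straight pull only takes up 3 mm of play, then jams. Leaning the tube against a jaw (7 N at the cap) pushes it back to its stop 4.5 mm out, where it stays: 0.11 rad, the cap 11 to 13 mm aside. With both jaws back the tube draws straight up.
- bore0 (a point): centre of the floor of bore 0 of the heater, 30 mm above the bench, 52 mm below the block's top; axes as the heater's (the row runs along y). A tube stands here, its foot on this point, its cap's top 63 mm above the block.
- bore1 (a point): centre of the floor of bore 1 of the heater, 30 mm above the bench, 52 mm below the block's top; axes as the heater's (the row runs along y). A tube stands here, its foot on this point, its cap's top 63 mm above the block.
- bore2 (a point): centre of the floor of bore 2 of the heater, 30 mm above the bench, 52 mm below the block's top; axes as the heater's (the row runs along y). A tube stands here, its foot on this point, its cap's top 63 mm above the block.
- bore3 (a point): centre of the floor of bore 3 of the heater, 30 mm above the bench, 52 mm below the block's top; axes as the heater's (the row runs along y). A tube stands here, its foot on this point, its cap's top 63 mm above the block.
- rack: drying rack, fixed: white base 12 mm high, upright steel frame 242 mm wide, top 220 mm above the bench, 116 mm to +x of the origin. Two pegs of diameter 8 run level from it to -x at y = -36 and +36 mm, tops 210 mm above the bench; 18 mm to -x of the origin they end in tips turned up 18 mm above the peg tops. Origin: on the bench, below the hanging handle bar; z up.
- carrier: steel tube carrier, 340 g, 108 mm (x) by 110 (y): floor 4 mm, walls to 38 mm above its underside, four open cells 36.5 mm square inside; over its middle a black handle bar along its y (10 mm thick, 12 high, 100 long between its two uprights), centre 150 mm above the underside. Starts hanging by the bar across the rack's two pegs, just behind their tips. Origin: centre of the underside; z up.
- handle (a point): middle of the carrier's handle bar (centre of the bar's section); axes as the carrier's.
- cell0 (a point): centre of the floor of cell 0 of the carrier (carrier x -33.5, y -32 mm, on top of its floor); axes as the carrier's.
- cell1 (a point): centre of the floor of cell 1 of the carrier (carrier x +33.5, y +32 mm, on top of its floor); axes as the carrier's.
- cell2 (a point): centre of the floor of cell 2 of the carrier (carrier x -33.5, y +32 mm, on top of its floor); axes as the carrier's.
- cell3 (a point): centre of the floor of cell 3 of the carrier (carrier x +33.5, y -32 mm, on top of its floor); axes as the carrier's.
- mat: black rubber mat, 200 x 200 x 4 mm, fixed to the bench; origin: centre of the underside on the bench.
- tube0: sample tube 0, 140 g, all alike, starts in bore 0 (None if absent): steel, 115 mm tall, flat foot, body diameter 28; bead of diameter 36 from 39 to 44 mm above the foot; black ribbed cap of diameter 32 over the top 25 mm. Origin: centre of the foot; z up along the tube.
- tube1: sample tube 1, 140 g, all alike, starts in bore 1 (None if absent): steel, 115 mm tall, flat foot, body diameter 28; bead of diameter 36 from 39 to 44 mm above the foot; black ribbed cap of diameter 32 over the top 25 mm. Origin: centre of the foot; z up along the tube.
- tube2: sample tube 2, 140 g, all alike, starts in bore 2 (None if absent): steel, 115 mm tall, flat foot, body diameter 28; bead of diameter 36 from 39 to 44 mm above the foot; black ribbed cap of diameter 32 over the top 25 mm. Origin: centre of the foot; z up along the tube.
- tube3: sample tube 3, 140 g, all alike, starts in bore 3 (None if absent): steel, 115 mm tall, flat foot, body diameter 28; bead of diameter 36 from 39 to 44 mm above the foot; black ribbed cap of diameter 32 over the top 25 mm. Origin: centre of the foot; z up along the tube.
- beaker: bystander: loose clear plastic beaker, 84 mm wide, 130 mm tall, origin under its centre.
- jar: bystander: loose amber jar, 72 mm wide, 95 mm tall, origin under its centre.
- wash_bottle: bystander: loose white wash bottle, 60 mm wide, about 138 mm tall, origin under its centre.

How it is judged:
On the way:
1. the empty carrier has been taken off the pegs and stands on the middle of the mat (horizontal distance between carrier and mat below 0.04 m and height (world z) of carrier below 0.01 m and angle between carrier's own z axis and vertical below 0.08 rad and linear speed of carrier below 0.02 m/s and contact force between carrier and the fingers below 0.1 N), for 0.2 s.
At the end, for the whole second after the job is handed in: the carrier stands level on the mat (its centre within 40 mm of the mat's centre) and every tube present stands foot down (leaning less than 0.45 rad) and at rest on the floor of a cell of the carrier (horizontal distance between carrier and mat below 0.04 m and height (world z) of carrier below 0.01 m and angle between carrier's own z axis and vertical below 0.08 rad and linear speed of each of carrier, tube0, tube1, tube2, tube3 below 0.02 m/s and (horizontal distance between tube0 and cell0 below 0.012 m or horizontal distance between tube0 and cell1 below 0.012 m or horizontal distance between tube0 and cell2 below 0.012 m or horizontal distance between tube0 and cell3 below 0.012 m) and z of tube0 in the frame of carrier between 0 and 0.014 m and angle between each of tube0, tube1, tube2, tube3's own z axis and vertical below 0.45 rad and (horizontal distance between tube1 and cell0 below 0.012 m or horizontal distance between tube1 and cell1 below 0.012 m or horizontal distance between tube1 and cell2 below 0.012 m or horizontal distance between tube1 and cell3 below 0.012 m) and z of tube1 in the frame of carrier between 0 and 0.014 m and (horizontal distance between tube2 and cell0 below 0.012 m or horizontal distance between tube2 and cell1 below 0.012 m or horizontal distance between tube2 and cell2 below 0.012 m or horizontal distance between tube2 and cell3 below 0.012 m) and z of tube2 in the frame of carrier between 0 and 0.014 m and (horizontal distance between tube3 and cell0 below 0.012 m or horizontal distance between tube3 and cell1 below 0.012 m or horizontal distance between tube3 and cell2 below 0.012 m or horizontal distance between tube3 and cell3 below 0.012 m) and z of tube3 in the frame of carrier between 0 and 0.014 m); the robot touches nothing.
It fails at once if the beaker is pushed more than 50 mm from its place (distance of beaker from where it was at the start of the episode above 0.05 m).
It fails at once if the jar is pushed more than 50 mm from its place (distance of jar from where it was at the start of the episode above 0.05 m).
It fails at once if the wash bottle is pushed more than 50 mm from its place (distance of wash_bottle from where it was at the start of the episode above 0.05 m).
Of tube0, tube1, tube2, tube3 only 3 to 4 are there at a start; the rules pass over those that are not, and their reading is None.
At some moment in a run one of carrier may be knocked a few centimetres aside while the robot is not near it.
Once in a run the grip may slacken for a moment while it holds something.
It also fails if it takes over 210 s, if anything falls off the work surface, if the arm or the gripper's body presses on something with over 40 N, if the wrist force passes 120 N, or if a joint passes its speed limit or range.

## Working session

There is one attempt and no reset: what is moved stays moved. The work goes in short steps, Python scripts to look and compute and a tool call to move; the robot and the scene stay as the last step left them, time stands still between calls to the robot, and variables do not carry over. Pictures are saved under pics/ and viewed, at most 14 in all, crops included, and the job is handed in when it is done.

Besides the shell and the picture viewer there is one more tool, called after "Request:" as name(argument=value, ...) on one line, values as JSON. carry_out: Moves the arm, as the interface text tells. Its arguments: {"type":"object","properties":{"increments":{"type":"array"},"force":{"type":"number"}},"required":["increments"]}

```bash
mkdir -p pics; ls
cat > h.py <<'E'
import numpy as np, cv2
from bench import env
from scipy.spatial.transform import Rotation as Ro
def ray(c,u,v):
    K,R,t=[np.asarray(c[k],float) for k in("mtx","R","t")]
    d=R.T@np.linalg.solve(K,[u,v,1.]); return -R.T@t,d/np.linalg.norm(d)
def onz(c,u,v,z):
    o,d=ray(c,u,v); return o+d*(z-o[2])/d[2]
def proj(c,X):
    K,R,t=[np.asarray(c[k],float) for k in("mtx","R","t")]
    p=K@(R@np.asarray(X,float)+t); return p[:2]/p[2]
def save(im,n): cv2.imwrite("pics/"+n+".png",im[:,:,::-1])
E
python3 - <<'E'
from h import *
for n in("scene","top"):
    save(env.grab_frame(n),n+"0"); c=env.get_calibration(n)
    o,_=ray(c,0,0); print(n,o.round(3),np.round(c["mtx"],1).tolist(), [onz(c,u,v,0).round(2).tolist() for u,v in((0,0),(559,0),(0,419),(559,419))])
print(env.read_state())
E
```

```text
pics
scene [1.148 0.362 1.097] [[412.0, 0.0, 284.6], [0.0, 412.0, 211.3], [0.0, 0.0, 1.0]] [[0.17, -1.94, 0.0], [-1.2, 0.45, 0.0], [1.4, -0.32, 0.0], [0.7, 0.83, 0.0]]
top [ 0.333 -0.011  1.611] [[506.0, 0.0, 283.0], [0.0, 506.0, 217.1], [0.0, 0.0, 1.0]] [[1.43, 1.0, 0.0], [1.44, -0.98, -0.0], [0.02, 0.84, 0.0], [0.03, -0.84, 0.0]]
{'t': 0.1, 'qpos': array([ 1.16090923e+00,  8.78239267e-02,  1.37209497e+00, -3.11412795e-05,
        1.68360812e+00, -1.03104053e-01]), 'qvel': array([ 1.02158827e-03, -4.21003405e-04, -4.06800999e-03,  8.29276306e-06,
       -1.29167638e-04,  6.05353065e-04]), 'joint_torque': array([ 2.11907281e-03, -3.41255701e+01, -3.03300691e+01,  7.20044668e-02,
        3.05128272e-02, -8.71077350e-05]), 'ee_pos': array([0.16591263, 0.52385325, 0.20445661]), 'tcp_rot': array([-4.79940934e-01, -3.10424827e+00,  2.95098535e-03]), 'contact_force': array([ 0.24080239, -0.18349511, -0.19367953]), 'wrist_torque': array([-0.02185202, -0.00657313, -0.06093453]), 'grasp_force': 0.0, 'opening': 1.001070914587331}
```

View pics/scene0.png

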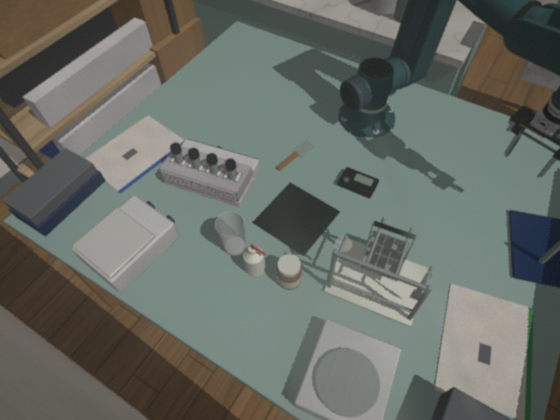

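View pics/top0.png

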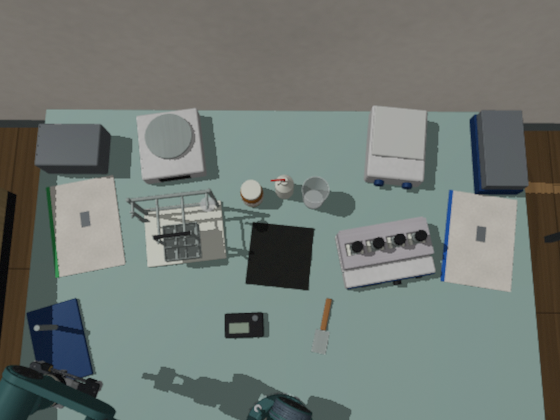

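The top view shows four tubes in the heater at about (357,247), (378,243), (400,239) and (421,236). The mat is at (280,256), and the carrier is on the rack with its bar near (172,235). Next I measure these with masks.

Run:
```python
from h import *
im=cv2.imread("pics/top0.png"); c=env.get_calibration("top")
g=im.max(2)
def blobs(x0,y0,x1,y1,th,z,amin):
    m=(g[y0:y1,x0:x1]<th).astype(np.uint8)
    n,l,s,ce=cv2.connectedComponentsWithStats(m)
    for i in range(1,n):
        if s[i,4]>=amin:
            p=np.argwhere(l==i)[:,::-1]+[x0,y0]
            r=cv2.minAreaRect(p.astype(np.float32)); 
            w=[onz(c,*q,z)[:2].round(4).tolist() for q in cv2.boxPoints(r)]
            print(s[i,4],np.round(r[0],1),np.round(onz(c,*r[0],z)[:2],4),np.round(r[1],1),round(r[2],1),w)
print("caps");blobs(340,220,435,265,60,.145,25)
print("mat");blobs(230,210,325,300,60,.004,1000)
print("bar");blobs(140,215,215,270,45,.222,15)
a=cv2.resize(im[180:275,115:240],None,fx=4,fy=4,interpolation=2); b=cv2.resize(im[210:290,330:440],None,fx=4,fy=4,interpolation=2)
sc=cv2.resize(cv2.imread("pics/scene0.png")[210:325,320:440],None,fx=2.5,fy=2.5,interpolation=2)
o=np.zeros((600,800,3),np.uint8)
a=cv2.resize(a,(395,300));o[:300,:395]=a
b=cv2.resize(b,(400,291));o[:291,400:]=b
o[302:302+sc.shape[0],:sc.shape[1]]=sc[:298]
cv2.imwrite("pics/m1.png",o)
```

```text
caps
109 [420.5 235.5] [ 0.5674 -0.4119] [11. 11.] 90.0 [[0.5836, -0.3965], [0.5838, -0.4288], [0.5512, -0.4272], [0.551, -0.3951]]
105 [399.2 239. ] [ 0.5568 -0.3489] [10.8 11.1] 71.6 [[0.5666, -0.3289], [0.5771, -0.3601], [0.547, -0.3689], [0.5365, -0.3378]]
105 [378.5 243. ] [ 0.5444 -0.2881] [10. 11.] 90.0 [[0.5591, -0.2725], [0.5593, -0.3047], [0.5298, -0.3037], [0.5296, -0.2716]]
103 [357.  246.5] [ 0.5337 -0.2251] [11. 10.] 90.0 [[0.5499, -0.2108], [0.55, -0.24], [0.5177, -0.2393], [0.5175, -0.2101]]
mat
3812 [279.7 255.4] [0.5229 0.0015] [62.5 61.9] 6.0 [[0.4351, 0.1092], [0.6328, 0.0923], [0.6125, -0.1084], [0.4158, -0.0869]]
bar
103 [171.5 234.6] [0.5533 0.3009] [ 3.2 35.6] 82.6 [[0.5511, 0.3504], [0.5645, 0.2528], [0.5555, 0.2513], [0.5422, 0.3488]]
```

View pics/m1.png

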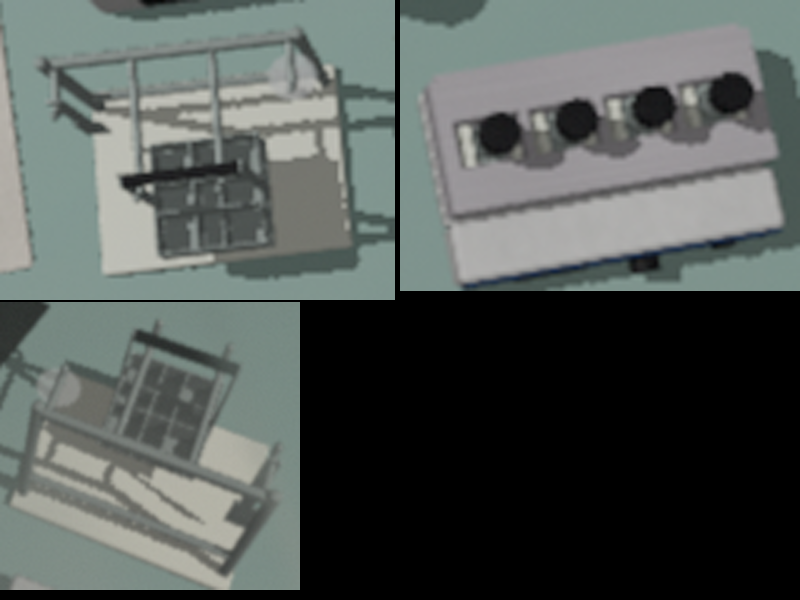

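The crops confirm the layout. The bar lies across both pegs just behind their tips, and the white jaws sit beside each cap along the row. Next I plan the approach to the bar.

```bash
cat >> h.py <<'E'
def plan(p,ydeg):
    """turn about tool z (first), then shift in turned tool axes, to have TCP at p, pointing down, tool y along world angle ydeg (mod 180)"""
    s=env.read_state(); R=Ro.from_rotvec(s["tcp_rot"]).as_matrix()
    cands=[]
    for k in(0,180):
        a=np.radians(ydeg+k); y=np.array([np.cos(a),np.sin(a),0]); z=np.array([0,0,-1.]); T=np.c_[np.cross(y,z),y,z]
        cands.append((T,Ro.from_matrix(R.T@T).as_rotvec(degrees=True)))
    T,w=min(cands,key=lambda c:np.linalg.norm(c[1]))
    print("turn",w.round(1),"then shift mm",(T.T@(np.asarray(p)-s["ee_pos"])*1e3).round(1),"| tcp",s["ee_pos"].round(4),"q6",s["qpos"][5].round(2),"F",s["contact_force"].round(1),"op",round(s["opening"],3),"gf",round(s["grasp_force"],1),"t",round(s["t"],1), "tool x,y", (T[:,0]).round(3),T[:,1].round(3))
E
python3 -c "
from h import *
plan([.5533,.301,.28],7.8)"
```

```text
turn [-0.1  0.1 64.6] then shift mm [-273.4  353.6  -75.5] | tcp [0.1659 0.5239 0.2045] q6 -0.1 F [ 0.2 -0.2 -0.2] op 1.001 gf 0.0 t 0.1 tool x,y [-0.136  0.991  0.   ] [0.991 0.136 0.   ]
```

Request:
carry_out(increments=[[0,0,-0.0125,0,0,10,1],[0,0,-0.0125,0,0,10,1],[0,0,-0.0125,0,0,10,1],[0,0,-0.0125,0,0,10,1],[0,0,-0.0125,0,0,10,1],[0,0,-0.0125,0,0,10,1],[0,0,0,0,0,4.6,1],[-0.0273,0.0354,0,0,0,0,1],[-0.0273,0.0354,0,0,0,0,1],[-0.0273,0.0354,0,0,0,0,1],[-0.0273,0.0354,0,0,0,0,1],[-0.0273,0.0354,0,0,0,0,1],[-0.0273,0.0354,0,0,0,0,1],[-0.0273,0.0354,0,0,0,0,1],[-0.0273,0.0354,0,0,0,0,1],[-0.0273,0.0354,0,0,0,0,1],[-0.0273,0.0354,0,0,0,0,1],[0,0,0,0,0,0,1]])

```text
t: 2.35
ee_pos: [0.5559, 0.2999, 0.2782]
tcp_rot: [-2.069, -2.363, 0.005]
contact_force: [0.1, 0.2, -0.5]
opening: 1.002
grasp_force: 0.0
```

Run:
```python
from h import *
plan([.5533,.301,.197],7.8)
c=env.get_calibration("wrist"); im=env.grab_frame("wrist"); save(im,"w1")
print(proj(c,[.5533,.301,.222]), ray(c,0,0)[0].round(3))
```

```text
turn [-0.2  0.1 -0.2] then shift mm [ 1.5 -2.4 81.2] | tcp [0.5559 0.2999 0.2782] q6 0.27 F [ 0.1  0.2 -0.5] op 1.002 gf 0.0 t 2.4 tool x,y [-0.136  0.991  0.   ] [0.991 0.136 0.   ]
[271.64415738 223.0853738 ] [0.547 0.371 0.458]
```

View pics/w1.png

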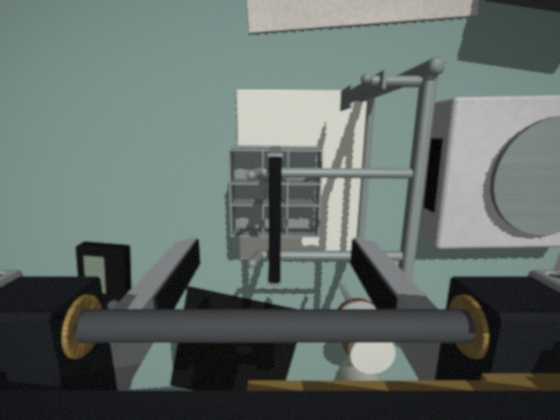

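The bar runs vertically in the wrist picture, from (275,153) to (274,283), centred between the fingers to within 2 mm. I descend and grip.

Request:
carry_out(increments=[[0.002,0,0.02,0,0,0,1],[0.002,0,0.02,0,0,0,1],[0,0,0.02,0,0,0,1],[0,0,0.02,0,0,0,1],[0,0,0,0,0,0,0],[0,0,0,0,0,0,0],[0,0,0,0,0,0,0],[0,0,0,0,0,0,0],[0,0,0,0,0,0,0],[0,0,0,0,0,0,0]], force=40)

```text
t: 3.65
ee_pos: [0.5535, 0.306, 0.2006]
tcp_rot: [2.065, 2.368, 0.0]
contact_force: [-1.3, 0.6, 0.7]
opening: 0.396
grasp_force: 0.0
```

```bash
python3 -c "
from h import *
plan([.524,.0017,.26],7.8)"
```

```text
turn [ 0. -0.  0.] then shift mm [-297.5  -70.5  -59.4] | tcp [0.5535 0.306  0.2006] q6 0.28 F [-1.3  0.6  0.7] op 0.396 gf 0.0 t 3.6 tool x,y [-0.136  0.991  0.   ] [0.991 0.136 0.   ]
```

Request:
carry_out(increments=[[0,0,0.003,0,0,0,0],[0,0,0,0,0,0,0],[0,0,0,0,0,0,0],[0,0,0,0,0,0,0],[0,0,0,0,0,0,0],[0,0,0,0,0,0,0],[0,0,-0.012,0,0,0,0],[0,0,-0.012,0,0,0,0],[0,0,-0.012,0,0,0,0],[0,0,-0.012,0,0,0,0],[0,0,0,0,0,0,0]])

```text
t: 5.03
ee_pos: [0.5541, 0.3063, 0.2476]
tcp_rot: [2.064, 2.367, 0.005]
contact_force: [-0.1, -0.2, -4.1]
opening: 0.1
grasp_force: 40.0
```

Run:
```python
from h import *
plan([.524,.0017,.26],7.8)
save(np.hstack([cv2.resize(env.grab_frame("scene")[200:330,300:450],(450,390)),cv2.resize(env.grab_frame("wrist"),(350,263)).repeat(1,0) if 0 else cv2.copyMakeBorder(cv2.resize(env.grab_frame("wrist"),(350,263)),0,127,0,0,0)]),"m2")
```

```text
turn [ 0.2 -0.1  0. ] then shift mm [-297.7  -71.2  -12.4] | tcp [0.5541 0.3063 0.2476] q6 0.28 F [-0.1 -0.2 -4.1] op 0.1 gf 40.0 t 5.0 tool x,y [-0.136  0.991  0.   ] [0.991 0.136 0.   ]
```

View pics/m2.png

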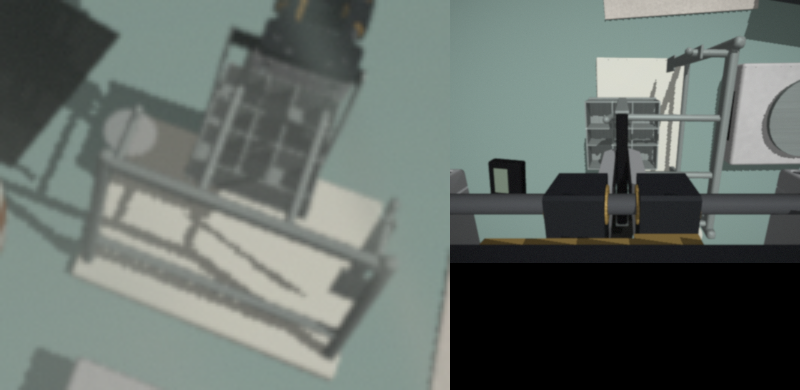

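The carrier hangs in the grip, clear above the peg tips (4 N carried). I draw it off toward -x, carry it to the mat and turn it so its bar lines up with the heater's x.

Request:
carry_out(increments=[[0,-0.025,0,0,0,0,0],[0,-0.025,0,0,0,0,0],[0,-0.021,0,0,0,0,0],[-0.042,0,0,0,0,0,0],[-0.042,0,0,0,0,0,0],[-0.042,0,0,0,0,0,0],[-0.042,0,0,0,0,0,0],[-0.042,0,0,0,0,0,0],[-0.042,0,0,0,0,0,0],[-0.042,0,0,0,0,0,0],[0,0,0,0,0,10,0],[0,0,0,0,0,10,0],[0,0,0,0,0,10,0],[0,0,0,0,0,10,0],[0,0,0,0,0,10,0],[0,0,0,0,0,10,0],[0,0,0,0,0,10,0],[0,0,0,0,0,10,0],[0,0,0,0,0,7.6,0],[0,0,0,0,0,0,0]])

```text
t: 7.62
ee_pos: [0.5227, 0.0051, 0.2448]
tcp_rot: [-3.129, -0.282, 0.002]
contact_force: [0.4, -0.4, -4.3]
opening: 0.099
grasp_force: 40.0
```

```bash
python3 -c "
from h import *
plan([.524,.0017,.136],100.2)"
```

```text
turn [-0.   0.1  0.1] then shift mm [  0.7   3.6 108.8] | tcp [0.5227 0.0051 0.2448] q6 1.29 F [ 0.4 -0.4 -4.3] op 0.099 gf 40.0 t 7.6 tool x,y [0.984 0.177 0.   ] [ 0.177 -0.984  0.   ]
```

Request:
carry_out(increments=[[0,0.0018,0.02,0,0,0,0],[0,0.0018,0.02,0,0,0,0],[0,0,0.02,0,0,0,0],[0,0,0.02,0,0,0,0],[0,0,0.015,0,0,0,0],[0,0,0.005,0,0,0,0],[0,0,0.003,0,0,0,0],[0,0,0.002,0,0,0,0],[0,0,0.001,0,0,0,0],[0,0,0,0,0,0,0]])

```text
t: 8.88
ee_pos: [0.5239, 0.0015, 0.1398]
tcp_rot: [3.129, 0.28, 0.001]
contact_force: [0.5, 0.3, -3.6]
opening: 0.095
grasp_force: 40.0
```

Request:
carry_out(increments=[[0,0,0.0015,0,0,0,0],[0,0,0.0015,0,0,0,0],[0,0,0.0015,0,0,0,0],[0,0,0,0,0,0,0]])

```text
t: 9.38
ee_pos: [0.5242, 0.0017, 0.1357]
tcp_rot: [-3.129, -0.28, -0.002]
contact_force: [0.5, 0.5, -0.1]
opening: 0.098
grasp_force: 40.0
```

Touching down. I release, rise straight up and look.

Request:
carry_out(increments=[[0,0,0,0,0,0,0.3],[0,0,0,0,0,0,0.6],[0,0,0,0,0,0,0.6],[0,0,0,0,0,0,0.6],[0,0,0,0,0,0,0.6],[0,0,-0.02,0,0,0,0.6],[0,0,-0.03,0,0,0,0.6],[0,0,-0.04,0,0,0,0.6],[0,0,-0.04,0,0,0,0.6],[0,0,0,0,0,-10,0.6],[0,0,0,0,0,-10,0.6],[0,0,0,0,0,-10,0.6],[0,0,0,0,0,-10,0.6],[0,0,0,0,0,-10,0.6],[0,0,0,0,0,-10,0.6],[0,0,0,0,0,-10,0.6],[0,0,0,0,0,-10,0.6],[0,0,0,0,0,-10,0.6]])

```text
t: 11.62
ee_pos: [0.5237, 0.0015, 0.2649]
tcp_rot: [-2.008, -2.416, -0.0]
contact_force: [-0.7, -0.6, 0.2]
opening: 0.601
grasp_force: 0.0
```

Run:
```python
from h import *
plan([.5337,-.2251,.20],10.2)
c=env.get_calibration("wrist"); im=env.grab_frame("wrist"); save(im,"w2"); print(ray(c,0,0)[0])
for X in([.524,.0017,.154],[.524,.0017,.008]): print(proj(c,X))
```

```text
turn [-0.  -0.   0.4] then shift mm [-224.8  -30.3   64.9] | tcp [0.5237 0.0015 0.2649] q6 -0.29 F [-0.7 -0.6  0.2] op 0.601 gf 0.0 t 11.6 tool x,y [-0.177  0.984  0.   ] [0.984 0.177 0.   ]
[0.51107495 0.07154999 0.44499286]
[274.84145777 208.60971797]
[274.86100143 184.50996153]
```

View pics/w2.png

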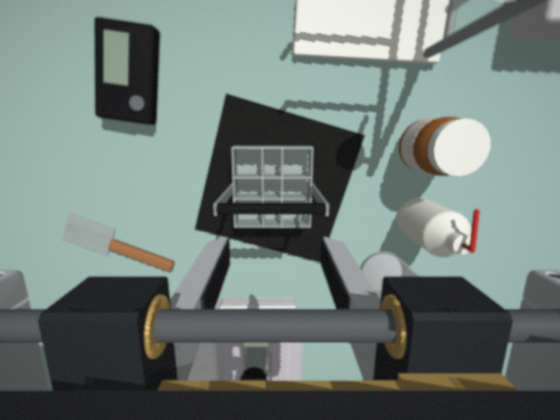

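The carrier stands upright on the middle of the mat, its bar centred at about (272,208) and parallel to the finger line. Now for the nearest tube (bore 3).

Request:
carry_out(increments=[[-0.045,-0.006,0,0,0,0,0.6],[-0.045,-0.006,0,0,0,0,0.6],[-0.045,-0.006,0,0,0,0,0.6],[-0.045,-0.006,0,0,0,0,0.6],[-0.045,-0.006,0,0,0,0,0.6],[0,0,0,0,0,0,0.6],[0,0,0.04,0,0,0,0.6],[0,0,0.04,0,0,0,0.6],[0,0,0.04,0,0,0,0.6],[0,0,0.032,0,0,0,0.6],[0,0,0,0,0,0,0.2],[0,0,0,0,0,0,0.2],[0,0,0,0,0,0,0.2],[0,0,0,0,0,0,0.2],[0,0,0,0,0,0,0.2],[0,0,0,0,0,0,0.2]])

```text
t: 13.68
ee_pos: [0.5355, -0.2257, 0.1154]
tcp_rot: [2.012, 2.407, 0.002]
contact_force: [0.2, 0.5, 5.5]
opening: 0.333
grasp_force: 40.0
```

Run:
```python
from h import *
plan([.5337,-.2251,.113],10.2)
s=env.grab_frame("scene")[110:240,130:290]; save(cv2.resize(s,(640,520),interpolation=2),"s3")
```

```text
turn [0.2 0.1 0. ] then shift mm [ 0.9 -1.7  2.4] | tcp [ 0.5355 -0.2257  0.1154] q6 -0.68 F [0.2 0.5 5.5] op 0.333 gf 40.0 t 13.7 tool x,y [-0.177  0.984  0.   ] [0.984 0.177 0.   ]
```

View pics/s3.png

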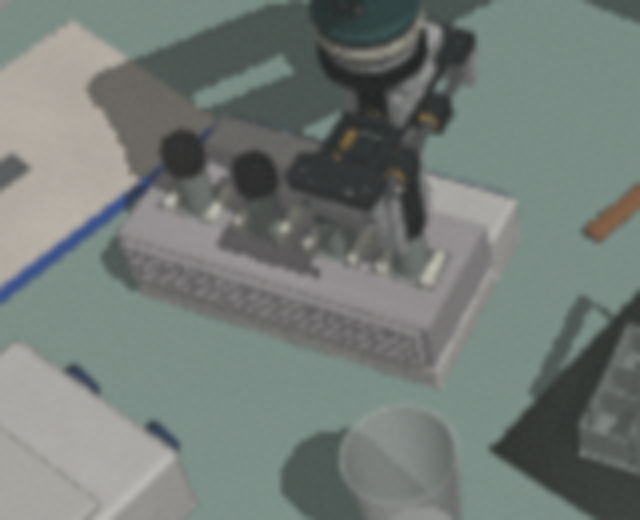

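The pads hold the cap (opening 0.333 ≈ 31 mm). I rock toward +y of the row, tilting the tool along with the tube.

Request:
carry_out(increments=[[0,0,-0.001,0,0,0,0.2],[0.0025,0,0,0,-1.6,0,0.2],[0.0025,0,0,0,-1.6,0,0.2],[0.0025,0,0,0,-1.6,0,0.2],[0.0025,0,0,0,-1.6,0,0.2],[0,0,0,0,0,0,0.2],[0,0,0,0,0,0,0.2]])

```text
t: 14.6
ee_pos: [0.5338, -0.2176, 0.1159]
tcp_rot: [1.954, 2.337, -0.112]
contact_force: [1.7, -3.8, 5.7]
opening: 0.333
grasp_force: 40.0
```

```bash
python3 -c "
from h import *
plan([.5355,-.2257,.1154],10.2)"
```

```text
turn [ 0.2  6.8 -0. ] then shift mm [-8.3  0.2  0.5] | tcp [ 0.5338 -0.2176  0.1159] q6 -0.6 F [ 1.7 -3.8  5.7] op 0.333 gf 40.0 t 14.6 tool x,y [-0.177  0.984  0.   ] [0.984 0.177 0.   ]
```

Request:
carry_out(increments=[[0.002,0,0,0,0,0,0.2],[0.002,0,0,0,-0.8,0,0.2],[0.002,0,0,0,0,0,0.2],[0,0,0,0,0,0,0.2],[0,0,0,0,0,0,0.2]])

```text
t: 15.22
ee_pos: [0.5332, -0.2143, 0.116]
tcp_rot: [1.945, 2.324, -0.129]
contact_force: [2.5, -8.4, 5.2]
opening: 0.33
grasp_force: 40.0
```

```bash
python3 -c "
from h import *
plan([.5355,-.2257,.1154],10.2)"
```

```text
turn [ 0.2  7.9 -0.1] then shift mm [-11.7   0.2   0.6] | tcp [ 0.5332 -0.2143  0.116 ] q6 -0.58 F [ 2.5 -8.4  5.2] op 0.33 gf 40.0 t 15.2 tool x,y [-0.177  0.984  0.   ] [0.984 0.177 0.   ]
```

Request:
carry_out(increments=[[0.002,0,0,0,0,0,0.2],[0,0,0,0,0,0,0.2],[-0.0045,0,0,0,1.8,0,0.2],[-0.0045,0,0,0,1.8,0,0.2],[-0.0045,0,0,0,1.8,0,0.2],[-0.0045,0,0,0,1.8,0,0.2],[-0.003,0,0,0,1.6,0,0.2],[-0.003,0,0,0,1.6,0,0.2],[-0.003,0,0,0,1.6,0,0.2],[-0.003,0,0,0,1.6,0,0.2],[-0.003,0,0,0,0.8,0,0.2],[-0.002,0,0,0,0,0,0.2],[0,0,0,0,0,0,0.2],[0,0,0,0,0,0,0.2]])

```text
t: 16.98
ee_pos: [0.5378, -0.2367, 0.1157]
tcp_rot: [-1.944, -2.334, -0.135]
contact_force: [-1.2, 10.0, 12.9]
opening: 0.332
grasp_force: 40.0
```

```bash
python3 -c "
from h import *
plan([.5355,-.2257,.1154],10.2)"
```

```text
turn [ 0.2 -7.7  0.2] then shift mm [11.2 -0.3  0.3] | tcp [ 0.5378 -0.2367  0.1157] q6 -0.75 F [-1.2 10.  12.9] op 0.332 gf 40.0 t 17.0 tool x,y [-0.177  0.984  0.   ] [0.984 0.177 0.   ]
```

Request:
carry_out(increments=[[0.004,0,0,0,-1.9,0,0.2],[0.004,0,0,0,-1.9,0,0.2],[0.004,0,0,0,-1.9,0,0.2],[0.004,0,0,0,-1.9,0,0.2],[0,0,0,0,0,0,0.2],[0,0,-0.003,0,0,0,0.2],[0,0,-0.003,0,0,0,0.2],[0,0,-0.003,0,0,0,0.2],[0,0,0,0,0,0,0.2]])

```text
t: 18.1
ee_pos: [0.5353, -0.2253, 0.1207]
tcp_rot: [2.012, 2.408, -0.002]
contact_force: [7.1, 1.3, -3.9]
opening: 0.335
grasp_force: 40.0
```

```bash
python3 -c "
from h import *
plan([.5355,-.2257,.1154],10.2)"
```

```text
turn [0.1 0.2 0. ] then shift mm [-0.4  0.1  5.3] | tcp [ 0.5353 -0.2253  0.1207] q6 -0.67 F [ 7.1  1.3 -3.9] op 0.335 gf 40.0 t 18.1 tool x,y [-0.177  0.984  0.   ] [0.984 0.177 0.   ]
```

Request:
carry_out(increments=[[0,0.0015,0,0,0,0,0.2],[0,0,-0.003,0,0,0,0.2],[0,0,-0.003,0,0,0,0.2],[0,0,-0.003,0,0,0,0.2],[0,0,0,0,0,0,0.2]])

```text
t: 18.73
ee_pos: [0.5345, -0.2262, 0.1318]
tcp_rot: [2.013, 2.407, -0.01]
contact_force: [0.1, -0.8, -0.7]
opening: 0.334
grasp_force: 40.0
```

```bash
python3 -c "
from h import *
plan([.5355,-.2257,.1154],10.2)"
```

```text
turn [-0.2  0.4 -0. ] then shift mm [ 0.3  1.1 16.4] | tcp [ 0.5345 -0.2262  0.1318] q6 -0.67 F [ 0.1 -0.8 -0.7] op 0.334 gf 40.0 t 18.7 tool x,y [-0.177  0.984  0.   ] [0.984 0.177 0.   ]
```

The tube is free: it came up 16 mm with almost no force. I draw it out and go to a look-out waypoint in front of the carrier.

Run:
```python
from h import *
tx=np.array([-.177,.984,0]);ty=np.array([.984,.177,0])
plan(np.array([.522,.0013,.27])-.06*tx,10.2)
```

```text
turn [-0.2  0.4 -0. ] then shift mm [ 166.2   28.  -138.2] | tcp [ 0.5345 -0.2262  0.1318] q6 -0.67 F [ 0.1 -0.8 -0.7] op 0.334 gf 40.0 t 18.7 tool x,y [-0.177  0.984  0.   ] [0.984 0.177 0.   ]
```

Request:
carry_out(increments=[[0,0,-0.01,-0.2,0.4,0,0.2],[0,0,-0.02,0,0,0,0.2],[0,0,-0.03,0,0,0,0.2],[0,0,-0.04,0,0,0,0.2],[0,0,-0.038,0,0,0,0.2],[0.033,0.0056,0,0,0,0,0.2],[0.033,0.0056,0,0,0,0,0.2],[0.033,0.0056,0,0,0,0,0.2],[0.033,0.0056,0,0,0,0,0.2],[0.034,0.0056,0,0,0,0,0.2],[0,0,0,0,0,0,0.2],[0,0,0,0,0,0,0.2]])

```text
t: 20.23
ee_pos: [0.5333, -0.0582, 0.2708]
tcp_rot: [2.013, 2.408, 0.004]
contact_force: [-0.3, 0.1, -0.9]
opening: 0.334
grasp_force: 40.0
```

Run:
```python
from h import *
tx=np.array([-.177,.984,0]);ty=np.array([.984,.177,0]); C=np.array([.522,.0013,0])
c=env.get_calibration("wrist"); im=env.grab_frame("wrist"); save(im,"wp1")
np.savez("wp1.npz",**{k:c[k] for k in("mtx","R","t")})
plan(C+.0335*tx-.032*ty+[0,0,.27],10.2)
v=im.copy()
for a in(-54,54):
  for b in(-55,55):
    u=proj(c,C+tx*a/1e3+ty*b/1e3+[0,0,.042]); cv2.circle(v,tuple(int(round(q)) for q in u),3,(255,0,0),-1)
for b in(-50,50):
    u=proj(c,C+ty*b/1e3+[0,0,.160]); cv2.circle(v,tuple(int(round(q)) for q in u),3,(0,255,0),-1)
save(v,"wp1v")
```

```text
turn [ 0.2  0.  -0. ] then shift mm [ 94.3 -32.5   0.5] | tcp [ 0.5333 -0.0585  0.2705] q6 -0.39 F [-0.2 -0.3 -1.2] op 0.336 gf 40.0 t 20.3 tool x,y [-0.177  0.984  0.   ] [0.984 0.177 0.   ]
```

View pics/wp1v.png

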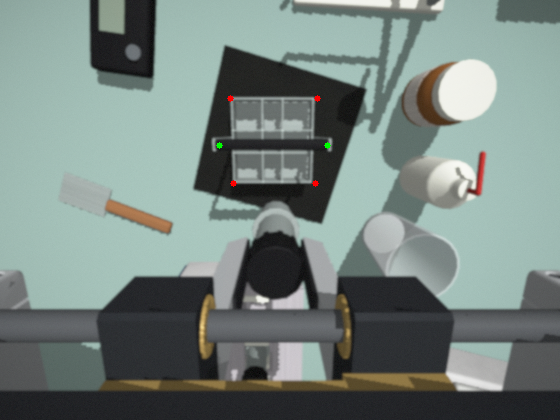

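The predicted rim and bar points fall on the carrier to within about 1 mm, and the held tube hangs upright at about (277,240). I go over the far left cell and lower.

Request:
carry_out(increments=[[0.0315,-0.011,0,0,0,0,0.2],[0.0315,-0.011,0,0,0,0,0.2],[0.0315,-0.011,0,0,0,0,0.2],[0,0,0,0,0,0,0.2],[0,0,0.04,0,0,0,0.2],[0,0,0.04,0,0,0,0.2],[0,0,0.04,0,0,0,0.2],[0,0,0.02,0,0,0,0.2],[0,0,0.015,0,0,0,0.2],[0,0,0.01,0,0,0,0.2],[0,0,0.006,0,0,0,0.2],[0,0,0,0,0,0,0.2]])

```text
t: 21.78
ee_pos: [0.4849, 0.0297, 0.0993]
tcp_rot: [2.013, 2.409, 0.005]
contact_force: [0.2, 0.4, -1.2]
opening: 0.335
grasp_force: 40.0
```

Run:
```python
from h import *
tx=np.array([-.177,.984,0]);ty=np.array([.984,.177,0]); C=np.array([.522,.0013,0])
plan(C+.0335*tx-.032*ty+[0,0,.095],10.2)
```

```text
turn [0.2 0.  0. ] then shift mm [-1.  -0.5  4.3] | tcp [0.4849 0.0297 0.0993] q6 -0.23 F [ 0.2  0.4 -1.2] op 0.335 gf 40.0 t 21.8 tool x,y [-0.177  0.984  0.   ] [0.984 0.177 0.   ]
```

Request:
carry_out(increments=[[0,0,0.002,0,0,0,0.2],[0,0,0.002,0,0,0,0.2],[0,0,0.0015,0,0,0,0.2],[0,0,0,0,0,0,0.2]])

```text
t: 22.28
ee_pos: [0.4847, 0.0298, 0.0936]
tcp_rot: [2.013, 2.409, 0.004]
contact_force: [0.1, 0.3, -1.0]
opening: 0.331
grasp_force: 40.0
```

Request:
carry_out(increments=[[0,0,0.0015,0,0,0,0.2],[0,0,0.0015,0,0,0,0.2],[0,0,0,0,0,0,0.2]])

```text
t: 22.65
ee_pos: [0.4852, 0.0298, 0.0931]
tcp_rot: [2.012, 2.408, 0.006]
contact_force: [-3.9, 0.2, 8.3]
opening: 0.33
grasp_force: 40.0
```

Landed (8 N, now pressed lightly). I release, rise and go straight to the second tube.

Request:
carry_out(increments=[[0,0,-0.001,0,0,0,0.48],[0,0,0,0,0,0,0.48],[0,0,0,0,0,0,0.48],[0,0,-0.03,0,0,0,0.48],[0,0,-0.045,0,0,0,0.48],[0,0,-0.05,0,0,0,0.6],[0,0,-0.046,0,0,0,0.6],[-0.0405,0.0004,0,0,0,0,0.6],[-0.0405,0.0004,0,0,0,0,0.6],[-0.0405,0.0004,0,0,0,0,0.6],[-0.0405,0.0004,0,0,0,0,0.6],[-0.0405,0.0004,0,0,0,0,0.6],[-0.0405,0.0004,0,0,0,0,0.6],[-0.0405,0.0004,0,0,0,0,0.6],[-0.0405,0.0004,0,0,0,0,0.6],[0,0,0,0,0,0,0.6],[0,0,0.04,0,0,0,0.6],[0,0,0,0,0,0,0.6]])

```text
t: 24.9
ee_pos: [0.5433, -0.2866, 0.2184]
tcp_rot: [-2.01, -2.406, -0.003]
contact_force: [-1.3, -0.3, -0.3]
opening: 0.598
grasp_force: 0.0
```

Run:
```python
from h import *
plan([.545,-.2886,.1145],10.2)
im=env.grab_frame("top"); save(cv2.resize(im[200:310,220:450],(800,383),interpolation=2),"t2")
```

```text
turn [-0.1 -0.4  0.1] then shift mm [ -2.2   1.3 103.9] | tcp [ 0.5433 -0.2866  0.2184] q6 -0.76 F [-1.3 -0.3 -0.3] op 0.598 gf 0.0 t 24.9 tool x,y [-0.177  0.984  0.   ] [0.984 0.177 0.   ]
```

View pics/t2.png

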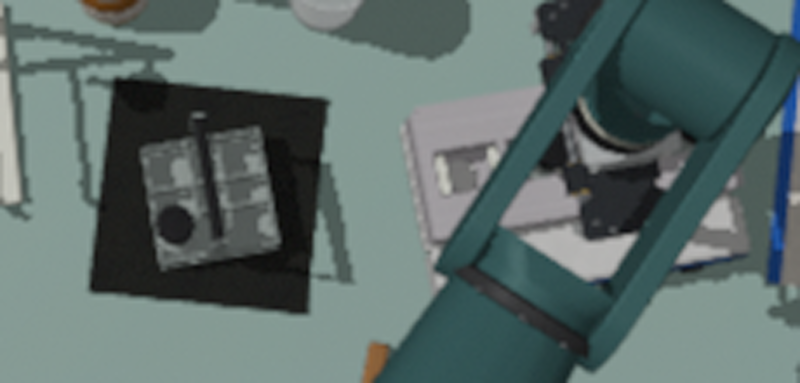

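Tube 3 stands in its cell (cap at (175,225) in the crop) and the carrier has not moved. I grip tube 2 and rock it.

Request:
carry_out(increments=[[-0.002,0.001,0.04,0,0,0,0.6],[0,0,0.04,0,0,0,0.6],[0,0,0.022,0,0,0,0.6],[0,0,0,0,0,0,0.2],[0,0,0,0,0,0,0.2],[0,0,0,0,0,0,0.2],[0,0,0,0,0,0,0.2],[0,0,0,0,0,0,0.2],[0.003,0,0,0,-1.6,0,0.2],[0.003,0,0,0,-1.6,0,0.2],[0.003,0,0,0,-1.6,0,0.2],[0.003,0,0,0,-1.6,0,0.2],[0.003,0,0,0,-0.8,0,0.2],[0.002,0,0,0,0,0,0.2],[0,0,0,0,0,0,0.2],[0,0,0,0,0,0,0.2]])

```text
t: 26.95
ee_pos: [0.5459, -0.2789, 0.1243]
tcp_rot: [1.943, 2.321, -0.124]
contact_force: [0.8, -8.1, 5.8]
opening: 0.332
grasp_force: 40.0
```

```bash
python3 -c "
from h import *
plan([.545,-.2886,.1145],10.2)"
```

```text
turn [ 0.5  8.  -0.1] then shift mm [-9.4 -2.6  9.8] | tcp [ 0.5459 -0.2789  0.1243] q6 -0.67 F [ 0.8 -8.1  5.8] op 0.332 gf 40.0 t 26.9 tool x,y [-0.177  0.984  0.   ] [0.984 0.177 0.   ]
```

Request:
carry_out(increments=[[0.002,0,0,0,0,0,0.2],[0,0,0,0,0,0,0.2],[-0.0045,0,0,0,1.8,0,0.2],[-0.0045,0,0,0,1.8,0,0.2],[-0.0045,0,0,0,1.8,0,0.2],[-0.0045,0,0,0,1.8,0,0.2],[0,0,0,0,0,0,0.45],[0,0,0,0,0,0,0.5],[0,0,0,0,0,0,0.5],[0,0,0,0,0,0,0.5]])

```text
t: 28.2
ee_pos: [0.5463, -0.2888, 0.1202]
tcp_rot: [2.013, 2.41, 0.004]
contact_force: [-0.4, 0.1, 0.6]
opening: 0.498
grasp_force: 0.0
```

```bash
python3 -c "
from h import *
plan([.545,-.2886,.1145],10.2)"
```

```text
turn [ 0.2 -0.   0.1] then shift mm [ 0.4 -1.2  5.7] | tcp [ 0.5463 -0.2888  0.1202] q6 -0.76 F [-0.4  0.1  0.6] op 0.498 gf 0.0 t 28.2 tool x,y [-0.177  0.984  0.   ] [0.984 0.177 0.   ]
```

Request:
carry_out(increments=[[0,0,0.006,0,0,0,0.5],[0,0,0,0,0,0,0.2],[0,0,0,0,0,0,0.2],[0,0,0,0,0,0,0.2],[0,0,0,0,0,0,0.2],[-0.003,0,0,0,1.6,0,0.2],[-0.003,0,0,0,1.6,0,0.2],[-0.003,0,0,0,1.6,0,0.2],[-0.003,0,0,0,1.6,0,0.2],[-0.003,0,0,0,0.8,0,0.2],[-0.003,0,0,0,0,0,0.2],[0,0,0,0,0,0,0.2],[0,0,0,0,0,0,0.2]])

```text
t: 29.82
ee_pos: [0.5496, -0.3019, 0.1153]
tcp_rot: [-1.943, -2.333, -0.139]
contact_force: [-1.7, 12.5, 7.1]
opening: 0.33
grasp_force: 40.0
```

```bash
python3 -c "
from h import *
plan([.5463,-.2888,.1145],10.2)"
```

```text
turn [ 0.3 -7.9  0.2] then shift mm [13.4 -1.   0.8] | tcp [ 0.5496 -0.3019  0.1153] q6 -0.83 F [-1.7 12.5  7.1] op 0.33 gf 40.0 t 29.8 tool x,y [-0.177  0.984  0.   ] [0.984 0.177 0.   ]
```

12.5 N and at the stop. I go back to centre and pull.

Request:
carry_out(increments=[[0.0045,0,0,0,-1.8,0,0.2],[0.0045,0,0,0,-1.8,0,0.2],[0.0045,0,0,0,-1.8,0,0.2],[0.003,0,0,0,-1.8,0,0.2],[0,0,0,0,0,0,0.2],[0,0,-0.003,0,0,0,0.2],[0,0,-0.003,0,0,0,0.2],[0,0,-0.003,0,0,0,0.2],[0,0,-0.003,0,0,0,0.2],[0,0,-0.003,0,0,0,0.2],[0,0,0,0,0,0,0.2]])

```text
t: 31.2
ee_pos: [0.5457, -0.2914, 0.1303]
tcp_rot: [2.015, 2.409, 0.001]
contact_force: [0.0, 0.1, -1.6]
opening: 0.334
grasp_force: 40.0
```

```bash
python3 -c "
from h import *
plan([.5463,-.2888,.1145],10.2)"
```

```text
turn [ 0.1  0.  -0. ] then shift mm [ 2.5  1.  15.8] | tcp [ 0.5457 -0.2914  0.1303] q6 -0.76 F [ 0.   0.1 -1.6] op 0.334 gf 40.0 t 31.2 tool x,y [-0.177  0.984  0.   ] [0.984 0.177 0.   ]
```

Request:
carry_out(increments=[[0,0,-0.01,0,0,0,0.2],[0,0,-0.02,0,0,0,0.2],[0,0,-0.035,0,0,0,0.2],[0,0,-0.04,0,0,0,0.2],[0,0,-0.035,0,0,0,0.2],[0.033,0.004,0,0,0,0,0.2],[0.033,0.004,0,0,0,0,0.2],[0.033,0.004,0,0,0,0,0.2],[0.033,0.004,0,0,0,0,0.2],[0.033,0.004,0,0,0,0,0.2],[0.033,0.004,0,0,0,0,0.2],[0.034,0.004,0,0,0,0,0.2],[0,0,0,0,0,0,0.2],[0,0,0,0,0,0,0.2]])

```text
t: 32.95
ee_pos: [0.5325, -0.0582, 0.2705]
tcp_rot: [2.013, 2.408, 0.003]
contact_force: [0.4, 0.0, -1.3]
opening: 0.334
grasp_force: 40.0
```

```bash
cat >> h.py <<'E'
tx=np.array([-.177,.984,0]);ty=np.array([.984,.177,0]); C=np.array([.522,.0013,0])
def look(name,cell):
    """compare carrier's front rim against first look-out picture (warped for camera pose by offset of projected centre)"""
    c=env.get_calibration("wrist"); im=env.grab_frame("wrist"); save(im,name)
    c0=dict(np.load("wp1.npz")); im0=cv2.imread("pics/wp1.png",0); g=cv2.cvtColor(im,cv2.COLOR_RGB2GRAY)
    P=C+[0,0,.042]
    a=proj(c0,P);x,y=int(a[0]-55),int(a[1]+2)            # near half of the carrier, tubes not there
    for nm,(x0,y0,w,h) in {"near":(228,152,90,36),"bar":(210,138,122,14)}.items():
        r=cv2.matchTemplate(g[y0-50:y0+h+50,x0-50:x0+w+50],im0[y0:y0+h,x0:x0+w],cv2.TM_CCOEFF_NORMED)
        _,v,_,m=cv2.minMaxLoc(r); m=np.array(m)-50
        z=.042 if nm=="near" else .16; q0=np.array([x0+w/2,y0+h/2])
        A=onz(c0,*q0,z); B=onz(c,*(q0+m),z); d=(B-A)*1e3
        print(nm,"score",round(v,2),"pix",m,"carrier moved mm along tx,ty",(d@tx).round(1),(d@ty).round(1))
    plan(C+cell[0]*tx+cell[1]*ty+[0,0,.27],10.2)
E
python3 -c "
from h import *
look('wp2',(.0335,.032))"
```

```text
near score 0.97 pix [-9 -3] carrier moved mm along tx,ty 4.0 -12.6
bar score 0.8 pix [-12  -4] carrier moved mm along tx,ty 3.6 -11.8
turn [ 0.2  0.  -0. ] then shift mm [94.3 32.2  0.3] | tcp [ 0.5326 -0.0586  0.2703] q6 -0.39 F [-0.5 -0.1 -1.1] op 0.334 gf 40.0 t 33.0 tool x,y [-0.177  0.984  0.   ] [0.984 0.177 0.   ]
```

Run:
```python
from h import *
a=cv2.imread("pics/wp1.png")[70:250,170:370];b=cv2.imread("pics/wp2.png")[70:250,170:370]
cv2.imwrite("pics/cmp2.png",np.hstack([cv2.resize(i,(400,360),interpolation=2) for i in(a,b)]))
```

```text
(no output)
```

View pics/cmp2.png

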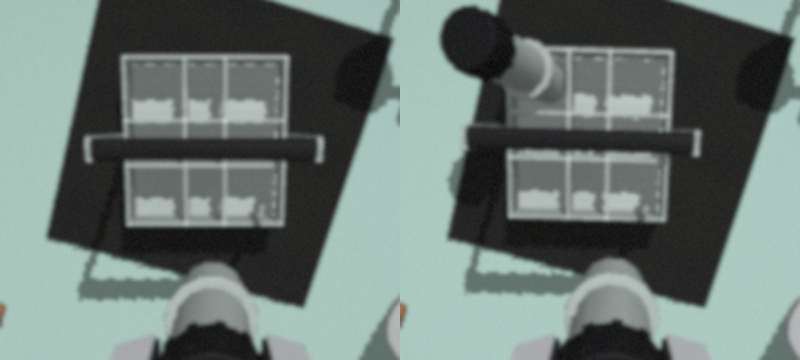

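The carrier was knocked about 12 mm left (-ty) and 4 mm forward, with about 1.4° of turn. Tube 3 still stands in it. That is well inside the 40 mm limit, so I aim at the shifted cell.

Request:
carry_out(increments=[[0.0325,0.007,0,0,0,0,0.2],[0.0325,0.007,0,0,0,0,0.2],[0.0325,0.007,0,0,0,0,0.2],[0,0,0,0,0,0,0.2],[0,0,0.04,0,0,0,0.2],[0,0,0.04,0,0,0,0.2],[0,0,0.04,0,0,0,0.2],[0,0,0.02,0,0,0,0.2],[0,0,0.015,0,0,0,0.2],[0,0,0.01,0,0,0,0.2],[0,0,0.008,0,0,0,0.2],[0,0,0.003,0,0,0,0.2],[0,0,0,0,0,0,0.2]])

```text
t: 34.62
ee_pos: [0.5368, 0.0422, 0.0944]
tcp_rot: [2.013, 2.409, 0.005]
contact_force: [0.2, 0.2, -1.9]
opening: 0.332
grasp_force: 40.0
```

```bash
python3 -c "
from h import *
plan(C+.0335*tx+.004*tx+.032*ty-.0123*ty+[0,0,.094],10.2)"
```

```text
turn [0.2 0.  0. ] then shift mm [-0.1 -2.2  0.4] | tcp [0.5368 0.0422 0.0944] q6 -0.21 F [ 0.2  0.2 -1.9] op 0.332 gf 40.0 t 34.6 tool x,y [-0.177  0.984  0.   ] [0.984 0.177 0.   ]
```

Request:
carry_out(increments=[[0,0,0.002,0,0,0,0.2],[0,0,0.001,0,0,0,0.2],[0,0,0,0,0,0,0.48],[0,0,0,0,0,0,0.48],[0,0,0,0,0,0,0.48],[0,0,-0.03,0,0,0,0.48],[0,0,-0.045,0,0,0,0.48],[0,0,-0.05,0,0,0,0.6],[0,0,-0.046,0,0,0,0.6],[-0.0488,-0.0062,0,0,0,0,0.6],[-0.0488,-0.0062,0,0,0,0,0.6],[-0.0488,-0.0062,0,0,0,0,0.6],[-0.0488,-0.0062,0,0,0,0,0.6],[-0.0488,-0.0062,0,0,0,0,0.6],[-0.0488,-0.0062,0,0,0,0,0.6],[-0.0488,-0.0062,0,0,0,0,0.6],[-0.0488,-0.0062,0,0,0,0,0.6],[0,0,0,0,0,0,0.6],[0,0,0.04,0,0,0,0.6],[0,0,0,0,0,0,0.6]])

```text
t: 37.12
ee_pos: [0.5552, -0.3488, 0.2175]
tcp_rot: [-2.01, -2.406, -0.004]
contact_force: [0.1, -0.4, -1.0]
opening: 0.598
grasp_force: 0.0
```

```bash
python3 -c "
from h import *
plan([.557,-.351,.115],10.2)"
```

```text
turn [-0.1 -0.4  0.1] then shift mm [ -2.5   1.4 102.5] | tcp [ 0.5552 -0.3488  0.2175] q6 -0.83 F [ 0.1 -0.4 -1. ] op 0.598 gf 0.0 t 37.1 tool x,y [-0.177  0.984  0.   ] [0.984 0.177 0.   ]
```

Request:
carry_out(increments=[[-0.002,0.001,0.04,0,0,0,0.6],[0,0,0.04,0,0,0,0.6],[0,0,0.025,0,0,0,0.6],[0,0,0,0,0,0,0.5],[0,0,0,0,0,0,0.5]])

```text
t: 37.75
ee_pos: [0.5595, -0.3529, 0.1196]
tcp_rot: [2.01, 2.407, 0.005]
contact_force: [-1.0, -0.0, 0.6]
opening: 0.504
grasp_force: 0.0
```

Request:
carry_out(increments=[[0.0015,-0.002,0.005,0,0,0,0.5],[0,0,0,0,0,0,0.2],[0,0,0,0,0,0,0.2],[0,0,0,0,0,0,0.2],[0,0,0,0,0,0,0.2],[0.003,0,0,0,-1.6,0,0.2],[0.003,0,0,0,-1.6,0,0.2],[0.003,0,0,0,-1.6,0,0.2],[0.003,0,0,0,-1.6,0,0.2],[0.003,0,0,0,-0.8,0,0.2],[0.003,0,0,0,0,0,0.2],[0,0,0,0,0,0,0.2],[0,0,0,0,0,0,0.2]])

```text
t: 39.38
ee_pos: [0.5547, -0.3388, 0.1136]
tcp_rot: [1.943, 2.322, -0.126]
contact_force: [5.3, -9.8, 2.8]
opening: 0.332
grasp_force: 40.0
```

```bash
python3 -c "
from h import *
plan([.557,-.351,.115],10.2)"
```

```text
turn [ 0.5  8.  -0. ] then shift mm [-12.4   0.1  -1.4] | tcp [ 0.5547 -0.3388  0.1136] q6 -0.75 F [ 5.3 -9.8  2.8] op 0.332 gf 40.0 t 39.4 tool x,y [-0.177  0.984  0.   ] [0.984 0.177 0.   ]
```

Request:
carry_out(increments=[[-0.0045,0,0,0,1.8,0,0.2],[-0.0045,0,0,0,1.8,0,0.2],[-0.0045,0,0,0,1.8,0,0.2],[-0.0045,0,0,0,1.8,0,0.2],[-0.003,0,0,0,1.6,0,0.2],[-0.003,0,0,0,1.6,0,0.2],[-0.003,0,0,0,1.6,0,0.2],[-0.003,0,0,0,1.6,0,0.2],[-0.003,0,0,0,0.8,0,0.2],[-0.003,0,0,0,0,0,0.2],[0,0,0,0,0,0,0.2],[0,0,0,0,0,0,0.2]])

```text
t: 40.88
ee_pos: [0.5598, -0.3635, 0.1126]
tcp_rot: [-1.943, -2.334, -0.139]
contact_force: [2.0, 11.5, 9.6]
opening: 0.334
grasp_force: 40.0
```

```bash
python3 -c "
from h import *
plan([.557,-.351,.115],10.2)"
```

```text
turn [ 0.3 -7.8  0.3] then shift mm [12.8 -0.6 -2.4] | tcp [ 0.5598 -0.3635  0.1126] q6 -0.89 F [ 2.  11.5  9.6] op 0.334 gf 40.0 t 40.9 tool x,y [-0.177  0.984  0.   ] [0.984 0.177 0.   ]
```

Request:
carry_out(increments=[[0.0045,0,0,0,-1.8,0,0.2],[0.0045,0,0,0,-1.8,0,0.2],[0.0045,0,0,0,-1.8,0,0.2],[0.004,0,0,0,-1.8,0,0.2],[0,0.001,0,0,0,0,0.2],[0,0,-0.003,0,0,0,0.2],[0,0,-0.003,0,0,0,0.2],[0,0,-0.003,0,0,0,0.2],[0,0,-0.003,0,0,0,0.2],[0,0,-0.003,0,0,0,0.2],[0,0,0,0,0,0,0.2]])

```text
t: 42.25
ee_pos: [0.5571, -0.3508, 0.1245]
tcp_rot: [-2.013, -2.41, -0.007]
contact_force: [6.1, 0.5, -2.3]
opening: 0.337
grasp_force: 40.0
```

```bash
python3 -c "
from h import *
plan([.5326,-.0577,.27],10.2)"
```

```text
turn [ 0.1 -0.2  0. ] then shift mm [ 292.9   27.8 -145.5] | tcp [ 0.5571 -0.3508  0.1245] q6 -0.83 F [ 6.1  0.5 -2.3] op 0.337 gf 40.0 t 42.2 tool x,y [-0.177  0.984  0.   ] [0.984 0.177 0.   ]
```

Request:
carry_out(increments=[[0,0.0015,-0.003,0,0,0,0.2],[0,0,-0.006,0,0,0,0.2],[0,0,-0.01,0,0,0,0.2],[0,0,-0.02,0,0,0,0.2],[0,0,-0.035,0,0,0,0.2],[0,0,-0.037,0,0,0,0.2],[0,0,-0.034,0,0,0,0.2],[0.0365,0.0033,0,0,0,0,0.2],[0.0365,0.0033,0,0,0,0,0.2],[0.0365,0.0033,0,0,0,0,0.2],[0.0365,0.0033,0,0,0,0,0.2],[0.0365,0.0033,0,0,0,0,0.2],[0.0365,0.0033,0,0,0,0,0.2],[0.0365,0.0033,0,0,0,0,0.2],[0.0365,0.0033,0,0,0,0,0.2],[0,0,0,0,0,0,0.2],[0,0,0,0,0,0,0.2]])

```text
t: 44.38
ee_pos: [0.5321, -0.0602, 0.273]
tcp_rot: [2.013, 2.408, 0.004]
contact_force: [0.1, 0.1, -1.7]
opening: 0.329
grasp_force: 40.0
```

Run:
```python
from h import *
look('wp3',(-.0335,-.032))
b=cv2.imread("pics/wp3.png")[70:350,140:400]
cv2.imwrite("pics/v3.png",cv2.resize(b,(520,560),interpolation=2))
```

```text
near score 0.92 pix [-8 -5] carrier moved mm along tx,ty 4.6 -12.1
bar score 0.79 pix [-11  -6] carrier moved mm along tx,ty 3.6 -11.7
turn [ 0.2  0.  -0. ] then shift mm [ 29.1 -31.    2.7] | tcp [ 0.5322 -0.0605  0.2727] q6 -0.4 F [-1.2 -1.  -1.8] op 0.332 gf 40.0 t 44.4 tool x,y [-0.177  0.984  0.   ] [0.984 0.177 0.   ]
```

View pics/v3.png

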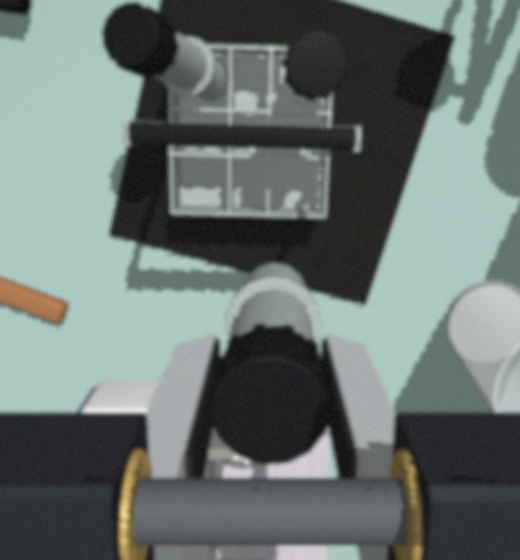

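Two tubes now stand in the carrier, which has stayed put since the knock. I place this one in the near left cell.

Request:
carry_out(increments=[[0.017,-0.0218,0,0,0,0,0.2],[0.017,-0.0218,0,0,0,0,0.2],[0,0,0,0,0,0,0.2],[0,0,0.04,0,0,0,0.2],[0,0,0.04,0,0,0,0.2],[0,0,0.04,0,0,0,0.2],[0,0,0.025,0,0,0,0.2],[0,0,0.015,0,0,0,0.2],[0,0,0.01,0,0,0,0.2],[0,0,0.006,0,0,0,0.2],[0,0,0.003,0,0,0,0.2],[0,0,0,0,0,0,0.2]])

```text
t: 45.92
ee_pos: [0.4839, -0.0339, 0.0934]
tcp_rot: [2.013, 2.409, 0.004]
contact_force: [-1.7, -0.5, -2.3]
opening: 0.337
grasp_force: 40.0
```

```bash
python3 -c "
from h import *
plan(C-.0285*tx-.0448*ty+[0,0,.091],10.2)"
```

```text
turn [0.2 0.  0. ] then shift mm [-0.6 -1.   2.4] | tcp [ 0.4839 -0.0339  0.0934] q6 -0.37 F [-1.7 -0.5 -2.3] op 0.337 gf 40.0 t 45.9 tool x,y [-0.177  0.984  0.   ] [0.984 0.177 0.   ]
```

Request:
carry_out(increments=[[0,0,0.0015,0,0,0,0.2],[0,0,0.0015,0,0,0,0.2],[0,0,0,0,0,0,0.2]])

```text
t: 46.3
ee_pos: [0.484, -0.0338, 0.0903]
tcp_rot: [2.013, 2.409, 0.004]
contact_force: [-3.0, 0.2, -0.3]
opening: 0.336
grasp_force: 40.0
```

Request:
carry_out(increments=[[0,0,0.0008,0,0,0,0.2],[0,0,0,0,0,0,0.48],[0,0,0,0,0,0,0.48],[0,0,0,0,0,0,0.48],[0,0,-0.03,0,0,0,0.48],[0,0,-0.045,0,0,0,0.48],[0,0,-0.05,0,0,0,0.6],[0,0,-0.046,0,0,0,0.6],[-0.0486,0.002,0,0,0,0,0.6],[-0.0486,0.002,0,0,0,0,0.6],[-0.0486,0.002,0,0,0,0,0.6],[-0.0486,0.002,0,0,0,0,0.6],[-0.0486,0.002,0,0,0,0,0.6],[-0.0486,0.002,0,0,0,0,0.6],[-0.0486,0.002,0,0,0,0,0.6],[-0.0486,0.002,0,0,0,0,0.6],[0,0,0,0,0,0,0.6],[0,0,0.04,0,0,0,0.6],[0,0,0.04,0,0,0,0.6],[0,0,0,0,0,0,0.6]])

```text
t: 48.8
ee_pos: [0.5668, -0.4111, 0.1758]
tcp_rot: [-2.009, -2.406, -0.005]
contact_force: [0.8, -0.0, -0.2]
opening: 0.598
grasp_force: 0.0
```

```bash
python3 -c "
from h import *
plan([.5685,-.4138,.115],10.2)"
```

```text
turn [-0.1 -0.4  0.1] then shift mm [-3.   1.2 60.8] | tcp [ 0.5668 -0.4111  0.1758] q6 -0.89 F [ 0.8 -0.  -0.2] op 0.598 gf 0.0 t 48.8 tool x,y [-0.177  0.984  0.   ] [0.984 0.177 0.   ]
```

Request:
carry_out(increments=[[-0.0015,0,0.04,0,0,0,0.6],[0,0,0.024,0,0,0,0.6],[0,0,0,0,0,0,0.5],[0,0,0,0,0,0,0.5]])

```text
t: 49.3
ee_pos: [0.5701, -0.4156, 0.1197]
tcp_rot: [2.01, 2.406, 0.004]
contact_force: [0.5, -0.1, 0.4]
opening: 0.504
grasp_force: 0.0
```

Request:
carry_out(increments=[[0.0015,-0.0005,0.005,0,0,0,0.5],[0,0,0,0,0,0,0.2],[0,0,0,0,0,0,0.2],[0,0,0,0,0,0,0.2],[0,0,0,0,0,0,0.2],[0.003,0,0,0,-1.6,0,0.2],[0.003,0,0,0,-1.6,0,0.2],[0.003,0,0,0,-1.6,0,0.2],[0.003,0,0,0,-1.6,0,0.2],[0.003,0,0,0,-0.8,0,0.2],[0.003,0,0,0,0,0,0.2],[0,0,0,0,0,0,0.2],[0,0,0,0,0,0,0.2]])

```text
t: 50.92
ee_pos: [0.5665, -0.4007, 0.1129]
tcp_rot: [1.943, 2.322, -0.126]
contact_force: [4.9, -9.3, 0.2]
opening: 0.336
grasp_force: 40.0
```

```bash
python3 -c "
from h import *
plan([.5685,-.4138,.115],10.2)"
```

```text
turn [ 0.4  7.9 -0. ] then shift mm [-13.2  -0.4  -2.1] | tcp [ 0.5665 -0.4007  0.1129] q6 -0.82 F [ 4.9 -9.3  0.2] op 0.336 gf 40.0 t 50.9 tool x,y [-0.177  0.984  0.   ] [0.984 0.177 0.   ]
```

Request:
carry_out(increments=[[-0.0045,0,0,0,1.8,0,0.2],[-0.0045,0,0,0,1.8,0,0.2],[-0.0045,0,0,0,1.8,0,0.2],[-0.0045,0,0,0,1.8,0,0.2],[-0.003,0,0,0,1.6,0,0.2],[-0.003,0,0,0,1.6,0,0.2],[-0.003,0,0,0,1.6,0,0.2],[-0.003,0,0,0,1.6,0,0.2],[-0.003,0,0,0,0.8,0,0.2],[-0.003,0,0,0,0,0,0.2],[0,0,0,0,0,0,0.2],[0,0,0,0,0,0,0.2]])

```text
t: 52.42
ee_pos: [0.5717, -0.426, 0.1122]
tcp_rot: [-1.943, -2.334, -0.138]
contact_force: [0.6, 10.9, 9.8]
opening: 0.33
grasp_force: 40.0
```

```bash
python3 -c "
from h import *
plan([.5685,-.4138,.115],10.2)"
```

```text
turn [ 0.2 -7.8  0.3] then shift mm [12.6 -1.  -2.8] | tcp [ 0.5717 -0.426   0.1122] q6 -0.93 F [ 0.6 10.9  9.8] op 0.33 gf 40.0 t 52.4 tool x,y [-0.177  0.984  0.   ] [0.984 0.177 0.   ]
```

Request:
carry_out(increments=[[0.0045,0,0,0,-1.8,0,0.2],[0.0045,0,0,0,-1.8,0,0.2],[0.0045,0,0,0,-1.8,0,0.2],[0.004,0,0,0,-1.8,0,0.2],[0,0.0015,0,0,0,0,0.2],[0,0,-0.003,0,0,0,0.2],[0,0,-0.003,0,0,0,0.2],[0,0,-0.003,0,0,0,0.2],[0,0,-0.003,0,0,0,0.2],[0,0,-0.003,0,0,0,0.2],[0,0,0,0,0,0,0.2]])

```text
t: 53.8
ee_pos: [0.5677, -0.4141, 0.1255]
tcp_rot: [-2.014, -2.407, -0.001]
contact_force: [-0.3, -0.5, -1.2]
opening: 0.334
grasp_force: 40.0
```

```bash
python3 -c "
from h import *
plan([.5326,-.0577,.27],10.2)"
```

```text
turn [-0.1 -0.2 -0. ] then shift mm [ 357.    28.6 -144.5] | tcp [ 0.5677 -0.4141  0.1255] q6 -0.89 F [-0.3 -0.5 -1.2] op 0.334 gf 40.0 t 53.8 tool x,y [-0.177  0.984  0.   ] [0.984 0.177 0.   ]
```

Free. I draw it out and go to the look-out point.

Request:
carry_out(increments=[[0,0,-0.006,0,0,0,0.2],[0,0,-0.013,0,0,0,0.2],[0,0,-0.02,0,0,0,0.2],[0,0,-0.035,0,0,0,0.2],[0,0,-0.037,0,0,0,0.2],[0,0,-0.033,0,0,0,0.2],[0.0397,0.0032,0,0,0,0,0.2],[0.0397,0.0032,0,0,0,0,0.2],[0.0397,0.0032,0,0,0,0,0.2],[0.0397,0.0032,0,0,0,0,0.2],[0.0397,0.0032,0,0,0,0,0.2],[0.0397,0.0032,0,0,0,0,0.2],[0.0397,0.0032,0,0,0,0,0.2],[0.0397,0.0032,0,0,0,0,0.2],[0.0397,0.0032,0,0,0,0,0.2],[0,0,0,0,0,0,0.2],[0,0,0,0,0,0,0.2]])

```text
t: 55.92
ee_pos: [0.534, -0.0579, 0.272]
tcp_rot: [2.012, 2.407, 0.004]
contact_force: [0.3, -0.8, -1.6]
opening: 0.333
grasp_force: 40.0
```

Run:
```python
from h import *
look('wp4',(-.0335,.032))
b=cv2.imread("pics/wp4.png")[70:350,140:400]
cv2.imwrite("pics/v4.png",cv2.resize(b,(520,560),interpolation=2))
```

```text
near score 0.63 pix [ -9 -48] carrier moved mm along tx,ty 61.4 -10.4
bar score 0.78 pix [-13  -4] carrier moved mm along tx,ty 3.7 -11.1
turn [ 0.2  0.1 -0. ] then shift mm [27.2 30.6  1.6] | tcp [ 0.5341 -0.0582  0.2716] q6 -0.39 F [ 0.7 -0.2 -1.3] op 0.334 gf 40.0 t 56.0 tool x,y [-0.177  0.984  0.   ] [0.984 0.177 0.   ]
```

View pics/v4.png

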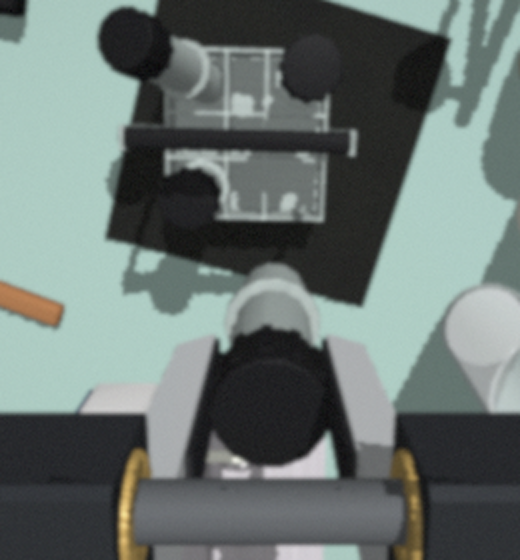

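Three tubes stand and the carrier is unchanged. The near right cell is free.

Request:
carry_out(increments=[[0.0153,0.0092,0,0,0,0,0.2],[0.0153,0.0092,0,0,0,0,0.2],[0,0,0,0,0,0,0.2],[0,0,0.04,0,0,0,0.2],[0,0,0.04,0,0,0,0.2],[0,0,0.04,0,0,0,0.2],[0,0,0.025,0,0,0,0.2],[0,0,0.015,0,0,0,0.2],[0,0,0.01,0,0,0,0.2],[0,0,0.006,0,0,0,0.2],[0,0,0.003,0,0,0,0.2],[0,0,0,0,0,0,0.2]])

```text
t: 57.48
ee_pos: [0.5475, -0.0239, 0.0923]
tcp_rot: [2.013, 2.408, 0.005]
contact_force: [-1.0, -0.2, -2.1]
opening: 0.337
grasp_force: 40.0
```

```bash
python3 -c "
from h import *
plan(C-.0303*tx+.0192*ty+[0,0,.0905],10.2)"
```

```text
turn [0.2 0.  0. ] then shift mm [-1.  -1.5  1.8] | tcp [ 0.5475 -0.0239  0.0923] q6 -0.33 F [-1.  -0.2 -2.1] op 0.337 gf 40.0 t 57.5 tool x,y [-0.177  0.984  0.   ] [0.984 0.177 0.   ]
```

Request:
carry_out(increments=[[0,0,0.0015,0,0,0,0.2],[0,0,0.001,0,0,0,0.2],[0,0,0,0,0,0,0.2]])

```text
t: 57.85
ee_pos: [0.5475, -0.0238, 0.0896]
tcp_rot: [2.013, 2.408, 0.005]
contact_force: [-1.2, -1.0, -1.2]
opening: 0.338
grasp_force: 40.0
```

Request:
carry_out(increments=[[0,0,0.001,0,0,0,0.2],[0,0,0.001,0,0,0,0.2],[0,0,0,0,0,0,0.2],[0,0,0,0,0,0,0.48],[0,0,0,0,0,0,0.48],[0,0,0,0,0,0,0.48],[0,0,-0.03,0,0,0,0.48],[0,0,-0.045,0,0,0,0.48],[0,0,-0.05,0,0,0,0.6],[0,0,-0.046,0,0,0,0.6],[-0.035,0,0,0,0,0,0.6],[-0.035,0,0,0,0,0,0.6],[-0.035,0,0,0,0,0,0.6],[0,0,0,0,0,0,0.6],[0,0,0,0,0,0,0.6]])

```text
t: 59.72
ee_pos: [0.5654, -0.1267, 0.2582]
tcp_rot: [2.014, 2.41, 0.005]
contact_force: [0.1, 0.3, 0.1]
opening: 0.6
grasp_force: 0.0
```

Run:
```python
from h import *
plan(C,10.2)
im=env.grab_frame("wrist")[0:260,130:430]; t=env.grab_frame("top")[200:310,220:330]
save(np.hstack([cv2.resize(im,(450,390)),cv2.resize(t,(350,390),interpolation=2)]),"end")
```

```text
turn [ 0.2 -0.1  0. ] then shift mm [133.7 -20.  258.2] | tcp [ 0.5654 -0.1267  0.2582] q6 -0.5 F [0.1 0.3 0.1] op 0.6 gf 0.0 t 59.7 tool x,y [-0.177  0.984  0.   ] [0.984 0.177 0.   ]
```

View pics/end.png

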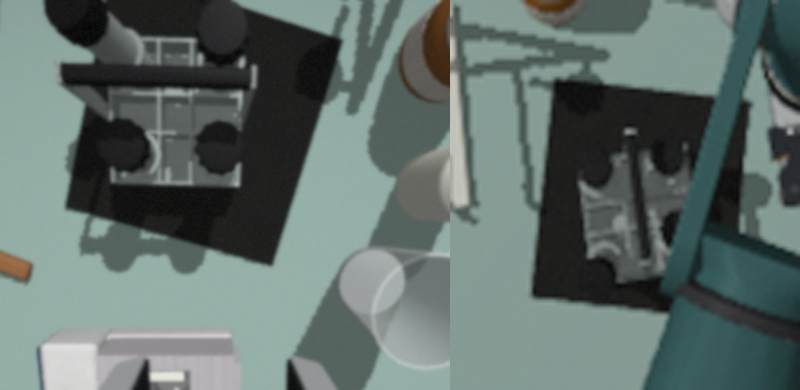

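All four tubes stand in their own cells, with caps at (77,15), (222,28), (122,145) and (219,147) in the left panel. The carrier is on the mat and the gripper is clear, so I hand it in.

```bash
python3 -c "
from h import *
print(env.finish_job())"
```

```text
the job is handed in; nothing more can be done
None
```

I handed the job in at about 60 s: the carrier stands on the mat about 12 mm off centre after a mid-run knock, all four tubes were rocked free and stand in their own cells, and no verdict came back.

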